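Bed in a sanding arbor and drift it loose

TASK

Test-fit the red sanding arbor in the green spindle socket: push it in with a twisting motion until its collar sits fully down on the socket's top, never pressing the spring-mounted socket down with more than 18 N (which sinks it 3.6 mm), and let go of it. Then, without touching the arbor again, drive the wedge through the slot under it until the taper has come free and the arbor stands about a centimetre proud, resting on the wedge, and leave both like that. Do not disturb the spare blue arbor, the flask, the glue or the tape.

Things in the scene. Friction and masses are not known exactly. Their poses are not given: they have to be found in the camera images.
- arbor: The red sanding arbor, 119 mm tall, about 0.3 kg, round (yaw is free). Origin: centre of its lower end, z up along its axis. Steel cone shank 72 mm long, 8 mm in diameter below, 30 mm at the top (radius +0.15 mm per mm); dark collar 50 mm in diameter at z = 72 to 78 mm; red drum above. Starts hanging by its collar in one of the rack's two holes, origin 13 mm above the bench.
- drum (a point): Centre of the red drum, the place to grip: 40 mm in diameter, 34 mm tall, 95 mm above the arbor's origin. On top of the drum is a 22 mm wide hexagon nut, 7 mm tall.
- spare: Spare arbor, same shape and size with a blue drum, in the rack's other hole. To be left alone. Origin and axes as for the red one.
- rack: Fixed block of light wood, 75 (x) x 170 (y) x 85 mm high, with two 32 mm upright holes 45 mm either side of its centre along its y axis. Origin: centre of its underside.
- socket: Fixed dark base plate, 110 (x) x 150 (y) x 8 mm, of the green spindle socket. Origin: centre of its underside on the bench; z is the bore's axis, y runs along the slot. The green head floats on springs 6.5 mm above it: foot plate 90 x 140 mm, top 22 mm above the bench, and on it a 64 x 64 mm body whose top face is 112 mm above the bench, when unloaded.
- spindle (a joint): How far the green head is pushed down on its springs, in m: 0 unloaded, 5 N per mm (weights laid on it count too), end of travel 6 mm.
- socket_mouth (a point): Centre of the mouth of the bore (42 mm wide), on the head's top face, moving with it. The arbor is home when its collar rests on this face: its origin is then 72 mm below this point. Inside, six sprung jaws touch the cone about 8 mm before home; they yield sideways 1 mm per about 15 N, so ease sideways errors off by feel.
- slot_floor (a point): Centre of the slot's floor (top of the foot plate), on the bore's axis, moving with the head. The slot is 24 mm wide, 38 mm high and runs along y right through the body, open at both ends; the bore opens into it from above. The jaws hold the cone by friction: a straight push within 18 N stalls short of home; pushed while turned to and fro (0.3 rad or more per mm) it goes home with 8 to 14 N.
- drift: Steel drift wedge, about 0.35 kg, 180 mm long, 18 mm wide, underside flat. Origin: on the underside below the middle of its handle; x towards the thin tip, z up. Thickness 10 mm at the tip (x = 165 mm), rising 0.22 mm per mm to 30 mm at x = 74 mm, level from there to its end at x = -15 mm. Starts flat on the bench; it is slid along the slot's floor, tip first, from either end.
- drift_grip (a point): Middle of the wedge's yellow handle, 45 mm above its underside. The handle is an upright block 30 (along the wedge) x 18 mm, from 30 to 56 mm above the underside, pinched across its 18 mm from above.
- drift_thick (a point): Point on the wedge's underside 80 mm from its origin towards the tip, where it is 28.7 mm thick. The wedge meets the home arbor where it is 18 mm thick (its origin 129 mm from the bore's axis) and lifts it 11 mm when its origin is 78 mm from the axis. Driving takes up to about 15 N; it stays put when let go.
- flask: Dark teal drinking flask, 72 mm in diameter, 190 mm tall, standing. Origin: centre of its underside.
- glue: Small white glue bottle, 34 mm in diameter, 85 mm tall, standing. Origin: centre of its underside.
- tape: Roll of cream tape lying flat, 64 mm in diameter, 22 mm high. Origin: centre of its underside.
Not all that is in view belongs to the job. Of the things like the drift, leave any that is pink; of the rest the smaller one is meant.

How it is judged:
By the outcome, as a careful person would: the job done as asked, in the order asked, and still so for the second after the job is handed in, with the robot touching nothing.
It also fails if it takes over 72 s, if anything falls off the work surface, if the arm or the gripper's body presses on something with over 40 N, if the wrist force passes 120 N, or if a joint passes its speed limit or range.

ROBOT

A 6-joint arm with a two-finger parallel gripper is mounted at the origin on the work surface. World frame = base frame: x ahead of the robot, y to its left, z up, the work surface at z = 0. Lengths are in m, angles in rad, forces in N, time in s.
With the tool pointing down it reaches from about 0.25 to 0.725 m from the base axis. Payload 9.7 kg.
Tool frame: the origin (TCP) lies at the very end of the fingers, on their centre line; the grasp point (between the pads) lies 19 mm behind it; z points along the fingers, x is the direction in which the jaws open and shut, and the axes are right-handed (so a half turn about z gives the same grasp; the last joint's range is limited). The gripper opens to 85 mm and grips with 20 to 120 N. Pads are 22 mm wide; open, the fingers measure 114 mm over their backs; the gripper's body (76 mm by 85 mm) begins 54 mm behind the grasp point. The pads swing forward as they close: fully open they stand 13 mm farther back than shut.
Start: joints at [0, 0.087, 0.176, 1.66, 0, 1.571], TCP at [0.55, -0, 0.231] pointing down, gripper open.
Joint ranges: [-3.13, 3.13], [-0.85, 1.81], [-1.15, 1.24], [-2.2, 2.28], [-1.44, 1.52], [-3.14, 3.14]. Speed limits (rad/s): [2.22, 2.22, 2.57, 3.14, 3.14, 3.14].

INTERFACE

Orientations are given as [roll, pitch, yaw] about the fixed x, y, z axes, in that order (R = Rz(yaw) Ry(pitch) Rx(roll)).
In Python, from bench import robot gives the robot as it stands.
- The arm moves only by the shell command python3 -m pendant 'ROWS' [OPENING] [FORCE]. ROWS is JSON, a list of rows, each a list of 6 numbers: the shift along the tool's x, y, z in units of 0.1 m (1.0 is 0.1 m), then the turn, a rotation vector about the tool's x, y, z in units of 45 degrees (1.0 is 45 degrees). A call has exactly 8 rows; each row is the pose to reach, as a shift and turn from the pose commanded when the call began, along the tool's axes at that moment; what a row does not reach only later rows make up. A row lasts 1/10 s, in which the tool goes at most 50 mm and 8.59 degrees, less where a joint would pass 70% of its speed; a pose out of reach is approached as far as the arm can. A call with a number of a shift or a turn outside -1 to 1 is refused whole. A call with a gripper value outside its range is refused whole. OPENING is the closure, from 0 (fully open) to 1 (shut), set as the call begins (- or left out, the last holds). The fingers move at their own pace and stop on an object; FORCE is the grip in N (left out, the last holds). Time passes only in rows, so rows that repeat a pose let the fingers close, or fill a call up. It gives the time, the measured TCP pose, the force and the opening at its end, in the units of the state.
- robot.sense(): the state, without advancing time (a new reading comes with each control period).
- robot.grab_frame(name): name is "scene" or "side" or "wrist"; returns (picture, depth): 420x560x3 uint8, red, green, blue; 420x560 float32, m along the optical axis (not along the pixel's ray), 0 where there is no reading.
- robot.calibration(name): a dict with "camera_matrix" (3x3 intrinsics, pixels), "xyz" and "rotation" of the camera in the world. Camera axes: x right, y down, z forward; pixel columns grow to the right and rows downward; lengths in m; the calibration is good to about 2 mm. A picture is of the moment at which its call begins: read the wrist's pose just before it. calibration takes no time and is no camera call; for the wrist camera it gives the pose at the moment of the call.
- robot.hand_in(): hands the job in, once; it reports no verdict.
The state is a dict: "time_s": time; "joint_pos": joint angles; "qvel": joint speeds; "effort": joint torques, N m; "tcp_pos": TCP position; "tool_rot": TCP orientation; "contact_force": force on the tool from outside, world axes, zero at the start; "wrist_torque": the same for the moment, N m; "gripper_width": finger opening in m.
Only numpy, scipy, OpenCV 4.12 (cv2) and the standard library are available. Lean on these libraries where they do the work, as an engineer would, in place of code of your own. Each camera call takes 0.05 s, during which the arm holds its last target.

## Working session

There is one attempt and no reset: what is moved stays moved. The work goes in short steps, Python scripts to look and compute and a shell command to move; the robot and the scene stay as the last step left them, time stands still between calls to the robot, and variables do not carry over. Pictures are saved under pics/ and viewed, and the job is handed in when it is done.

```bash
ls; mkdir -p pics; python3 - <<'E'
from bench import robot
import cv2,numpy as np
s=robot.sense(); print(s)
for n in ["scene","side","wrist"]:
    c=robot.calibration(n); print(n,c)
    p,d=robot.grab_frame(n)
    cv2.imwrite(f"pics/{n}0.png",p[:,:,::-1]); np.savez(f"pics/{n}0.npz",p=p,d=d,K=c["camera_matrix"],t=c["xyz"],R=c["rotation"])
E
```

```text
pics
{'time_s': 0.0, 'joint_pos': array([2.57025020e-05, 8.74675599e-02, 1.75127524e-01, 1.65982226e+00,
       1.24071495e-05, 1.57078868e+00]), 'qvel': array([ 0.00245914, -0.00057026, -0.00088991, -0.00203744,  0.00177532,
        0.00133751]), 'effort': array([ 7.68234549e-04, -5.20392072e+01,  4.64802504e+01,  1.63646933e-02,
        2.23589603e-05, -6.77332673e-05]), 'tcp_pos': array([5.49759381e-01, 1.76662292e-05, 2.30575577e-01]), 'tool_rot': array([-3.14158024e+00,  1.36596481e-03,  3.33466621e-05]), 'contact_force': array([ 0.18114901, -0.00139686, -0.61461591]), 'wrist_torque': array([ 0.02519601, -0.02003778,  0.02114243]), 'gripper_width': 0.08540750387745578}
scene {'camera_matrix': array([[430.93690248,   0.        , 283.2509552 ],
       [  0.        , 430.93690248, 216.34770284],
       [  0.        ,   0.        ,   1.        ]]), 'xyz': array([ 1.26840998, -0.44400243,  0.77850701]), 'rotation': array([-2.25143948, -0.02248313,  0.98902595])}
side {'camera_matrix': array([[503.52180388,   0.        , 282.30213078],
       [  0.        , 503.52180388, 208.21551095],
       [  0.        ,   0.        ,   1.        ]]), 'xyz': array([0.18979245, 0.68901407, 0.88713705]), 'rotation': array([-2.37395901,  0.01779253, -2.60375579])}
wrist {'camera_matrix': array([[295.86496127,   0.        , 279.99877246],
       [  0.        , 295.86496127, 207.55535377],
       [  0.        ,   0.        ,   1.        ]]), 'xyz': array([0.55183116, 0.07990958, 0.37332146]), 'rotation': array([ 2.82624023e+00,  7.47414062e-04, -3.12416856e-04])}
```

View pics/scene0.png

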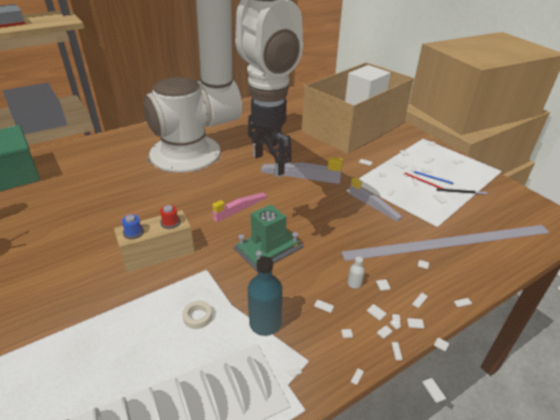

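View pics/side0.png

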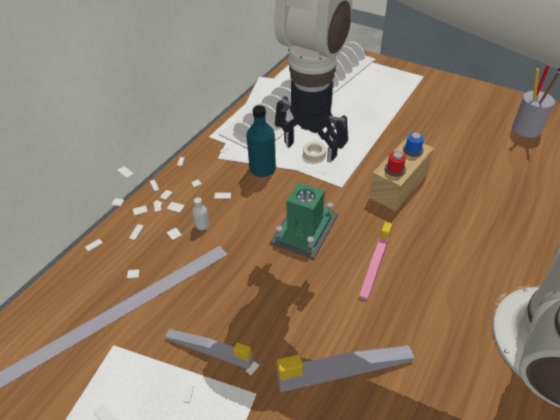

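View pics/wrist0.png

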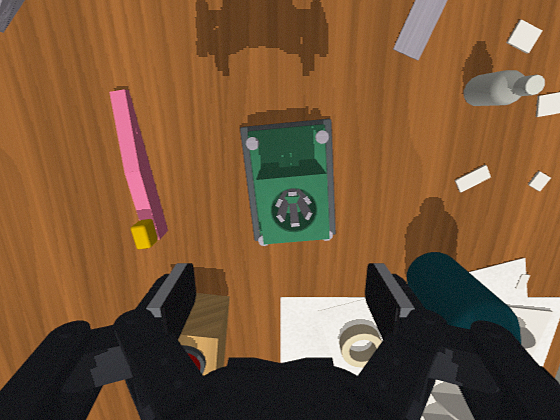

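Scene image: red arbor at (169,213) and blue spare at (132,225) in the rack; green socket at (268,230), flask at (265,300), glue at (357,273) and tape at (197,314). The pink wedge is at (240,207), with two grey wedges at (300,172) and (375,198). Next I'll measure them.

```bash
cat > h.py <<'E'
import numpy as np,cv2
from scipy.spatial.transform import Rotation as Ro
def load(n):
    z=np.load(f"pics/{n}.npz"); return z
def cloud(z):
    K=z["K"];d=z["d"];h,w=d.shape
    u,v=np.meshgrid(np.arange(w),np.arange(h))
    P=np.stack([(u-K[0,2])/K[0,0]*d,(v-K[1,2])/K[1,1]*d,d],-1)
    R=Ro.from_euler("xyz",z["R"]).as_matrix()
    W=P@R.T+z["t"]; W[d==0]=np.nan
    return W
def grab(n,name):
    from bench import robot
    c=robot.calibration(n);p,d=robot.grab_frame(n)
    cv2.imwrite(f"pics/{name}.png",p[:,:,::-1])
    np.savez(f"pics/{name}.npz",p=p,d=d,K=c["camera_matrix"],t=c["xyz"],R=c["rotation"])
    return load(name)
E
python3 - <<'E'
from h import *
for n in ["scene0","side0","wrist0"]:
    z=load(n);W=cloud(z);hsv=cv2.cvtColor(z["p"],cv2.COLOR_RGB2HSV).astype(int)
    H,S,V=hsv[...,0],hsv[...,1],hsv[...,2]
    ok=~np.isnan(W[...,0])&(W[...,0]<0.9)&(W[...,0]>0.2)
    print(n)
    m=ok&(abs(W[...,2])<.003)
    print(" bench frac",m.mean(), "bench med z",np.median(W[ok&(abs(W[...,2])<.015)][:,2]))
    def rep(name,m,zmin):
        m=(m&ok&(W[...,2]>zmin)).astype(np.uint8)
        k,l,st,ce=cv2.connectedComponentsWithStats(m)
        for i in range(1,k):
            if st[i,4]<25: continue
            q=W[l==i]; print(" ",name,st[i,4],"px",ce[i].round(),"med",np.median(q,0).round(4),"p3",np.percentile(q,3,0).round(4),"p97",np.percentile(q,97,0).round(4))
    rep("yellow",(H>20)&(H<32)&(S>180)&(V>120),.02)
    rep("red",((H<6)|(H>174))&(S>170)&(V>70),.09)
    rep("blue",(H>110)&(H<130)&(S>150),.05)
    rep("greentop",(H>60)&(H<90)&(S>80),.106)
    rep("greyish",(S<70)&(H>100)&(H<135)&(V>60),.007)
    rep("teal",(H>85)&(H<105)&(S>100),.02)
E
```

```text
scene0
 bench frac 0.3158843537414966 bench med z 0.0006321899225836258
  yellow 131 px [335. 163.] med [0.4118 0.3289 0.0707] p3 [0.3954 0.3151 0.0519] p97 [0.4244 0.3459 0.0816]
  yellow 83 px [218. 205.] med [ 0.3939 -0.0632  0.0529] p3 [ 0.3823 -0.0748  0.0398] p97 [ 0.399  -0.0494  0.0578]
  red 183 px [169. 217.] med [ 0.4499 -0.2191  0.1151] p3 [ 0.4329 -0.2317  0.0972] p97 [ 0.4547 -0.2     0.1265]
  blue 51 px [129. 227.] med [ 0.4364 -0.3158  0.1178] p3 [ 0.4304 -0.32    0.0987] p97 [ 0.4426 -0.2924  0.1264]
  greentop 232 px [268. 216.] med [ 0.5704 -0.0145  0.1119] p3 [ 0.5369 -0.0394  0.108 ] p97 [0.5955 0.0191 0.1142]
  greyish 101 px [266. 103.] med [ 0.5751 -0.0193  0.4081] p3 [ 0.5444 -0.0324  0.4035] p97 [0.5836 0.0126 0.4127]
  greyish 30 px [129. 218.] med [ 0.4212 -0.3037  0.13  ] p3 [ 0.4057 -0.3121  0.1251] p97 [ 0.4323 -0.2929  0.1337]
  teal 166 px [263. 288.] med [ 0.7806 -0.154   0.138 ] p3 [ 0.7652 -0.1645  0.1238] p97 [ 0.7927 -0.1404  0.1491]
side0
 bench frac 0.364468537414966 bench med z -0.001075594749431641
  yellow 52 px [536.  84.] med [ 0.2207 -0.
[... 3824 characters left out ...]
707  0.0072] p97 [ 0.6233 -0.0522  0.009 ]
  greyish 402 px [164. 291.] med [0.5051 0.0112 0.2713] p3 [0.5026 0.0083 0.2496] p97 [0.5074 0.0118 0.2818]
  greyish 436 px [395. 290.] med [0.5982 0.0111 0.2698] p3 [0.596  0.0074 0.2501] p97 [0.6032 0.012  0.2823]
  greyish 30 px [113. 350.] med [0.4972 0.0062 0.2962] p3 [0.496  0.0044 0.2951] p97 [0.4986 0.0074 0.297 ]
  greyish 39 px [101. 356.] med [0.4941 0.005  0.2977] p3 [0.4922 0.003  0.2959] p97 [0.4954 0.0061 0.2984]
  greyish 33 px [111. 359.] med [0.4964 0.0024 0.2966] p3 [0.4948 0.0006 0.2954] p97 [0.4976 0.0052 0.2976]
  teal 4581 px [459. 296.] med [ 0.7474 -0.1132  0.0921] p3 [ 0.7297 -0.1412  0.0255] p97 [ 0.7823 -0.1044  0.1362]
```

```bash
cat >> h.py <<'E'
from scipy.optimize import least_squares
def fitc(q,r,c0):
    f=lambda c:np.hypot(q[:,0]-c[0],q[:,1]-c[1])-r
    s=least_squares(f,c0,loss="soft_l1",f_scale=.002); return s.x, np.std(f(s.x))
E
python3 - <<'E'
from h import *
for n in ["scene0","side0"]:
    z=load(n);W=cloud(z);hsv=cv2.cvtColor(z["p"],cv2.COLOR_RGB2HSV).astype(int)
    H,S,V=hsv[...,0],hsv[...,1],hsv[...,2]
    ok=~np.isnan(W[...,0])
    m=ok&((H<6)|(H>174))&(S>170)&(W[...,2]>.094)&(W[...,2]<.122)&(W[...,1]<-.15)&(W[...,1]>-.4)
    print(n,"red",m.sum(),fitc(W[m],.020,[.435,-.21]))
    m=ok&(H>105)&(H<130)&(S>120)&(W[...,2]>.094)&(W[...,2]<.122)&(W[...,1]<-.15)&(W[...,1]>-.4)
    print(n,"blue",m.sum(),fitc(W[m],.020,[.42,-.3]))
    # rack top
    m=ok&(abs(W[...,2]-.085)<.003)&(W[...,1]<-.12)&(W[...,1]>-.42)&(W[...,0]<.55)&(W[...,0]>.3)
    r=cv2.minAreaRect((W[m][:,:2]*1000).astype(np.float32)); print("rack",m.sum(),r)
for n in ["scene0","side0","wrist0"]:
    z=load(n);W=cloud(z);hsv=cv2.cvtColor(z["p"],cv2.COLOR_RGB2HSV).astype(int)
    ok=~np.isnan(W[...,0])
    m=ok&(abs(W[...,2]-.112)<.004)&(abs(W[...,0]-.56)<.06)&(abs(W[...,1])<.07)
    print(n,"sock",m.sum(),cv2.minAreaRect((W[m][:,:2]*1000).astype(np.float32)))
    if n!="wrist0":
        m=ok&(W[...,2]>.007)&(W[...,2]<.06)&(abs(W[...,0]-.56)<.12)&(W[...,1]>.32)&(W[...,1]<.42)&(W[...,0]>.47)
        q=W[m][:,:2]*1000
        print("drift",m.sum(),cv2.minAreaRect(q.astype(np.float32)))
        m=m&(W[...,2]>.052); print(" handle top",m.sum(),cv2.minAreaRect((W[m][:,:2]*1000).astype(np.float32)),np.median(W[m],0))
E
```

```text
scene0 red 122 (array([ 0.43337243, -0.21291849]), np.float64(0.0013426214034156368))
scene0 blue 121 (array([ 0.42195933, -0.30230324]), np.float64(0.0013325046642681834))
rack 914 ((428.4331970214844, -257.293212890625), (170.21656799316406, 81.29461669921875), 82.89138793945312)
side0 red 149 (array([ 0.43260423, -0.21339735]), np.float64(0.0020131477634427455))
side0 blue 149 (array([ 0.42154882, -0.30243762]), np.float64(0.0021512481477528418))
rack 649 ((426.2545471191406, -255.97293090820312), (173.44911193847656, 76.66991424560547), 83.26243591308594)
scene0 sock 364 ((563.890380859375, -6.845371246337891), (68.41627502441406, 66.69989013671875), 4.439357757568359)
drift 559 ((573.615966796875, 357.62127685546875), (180.41741943359375, 28.278648376464844), 9.603056907653809)
 handle top 36 ((501.3653564453125, 345.0104064941406), (29.143041610717773, 18.707849502563477), 4.95780086517334) [0.50225066 0.34369524 0.0551667 ]
side0 sock 449 ((561.7002563476562, -5.4187164306640625), (65.42196655273438, 68.25682067871094), 4.984887599945068)
drift 1237 ((570.68310546875, 359.15875244140625), (180.8114776611328, 21.226451873779297), 9.38637638092041)
 handle top 137 ((497.1550598144531, 346.498046875), (30.126895904541016, 17.205852508544922), 10.463149070739746) [0.4957293  0.3470213  0.05471676]
wrist0 sock 3333 ((563.7548217773438, -7.636272430419922), (64.17636108398438, 64.57999420166016), 5.2119269371032715)
```

```bash
python3 -m pendant '[[-0.06,0.1,0,0,0,0],[-0.2,0.3,0,0,0,0],[-0.4,0.6,0,0,0,0],[-0.6,0.9,0,0,0,0],[-0.8,1.0,0,0,0,0],[-0.95,1.0,0,0,0,0],[-1,1,0,0,0,0],[-1,1,0,0,0,0]]' 0 && python3 -m pendant '[[-0.03,0.1,0,0,0,0.03],[-0.08,0.35,0.05,0,0,0.08],[-0.13,0.65,0.1,0,0,0.12],[-0.17,0.9,0.2,0,0,0.156],[-0.17,1.0,0.25,0,0,0.156],[-0.17,1.0,0.3,0,0,0.156],[-0.17,1.0,0.3,0,0,0.156],[-0.17,1.0,0.3,0,0,0.156]]'
python3 - <<'E'
from h import *
from bench import robot
z=grab("wrist","w1");W=cloud(z);s=robot.sense();print(s["contact_force"])
hsv=cv2.cvtColor(z["p"],cv2.COLOR_RGB2HSV).astype(int);H,S,V=hsv[...,0],hsv[...,1],hsv[...,2]
ok=~np.isnan(W[...,0])
m=ok&((H<6)|(H>174))&(S>150)&(W[...,2]>.12)&(W[...,2]<.128)
q=W[m]; print("redtop",m.sum(),q.min(0),q.max(0)); print(cv2.minEnclosingCircle((q[:,:2]*1000).astype(np.float32)))
E
```

```text
time_s: 0.95
tcp_pos: [0.4496, -0.1003, 0.2316]
tool_rot: [3.141, -0.001, -0.0]
contact_force: [1.2, 0.2, 0.4]
gripper_width: 0.0853
time_s: 1.75
tcp_pos: [0.4333, -0.1993, 0.2014]
tool_rot: [-3.141, 0.0, -0.121]
contact_force: [0.2, -0.3, -0.2]
gripper_width: 0.086
[ 0.32351384  0.27842835 -0.03608866]
redtop 1265 [ 0.41514597 -0.23316778  0.12011723] [ 0.45377381 -0.19348553  0.12715532]
((434.5446472167969, -213.5599822998047), 20.3514347076416)
```

View pics/w1.png

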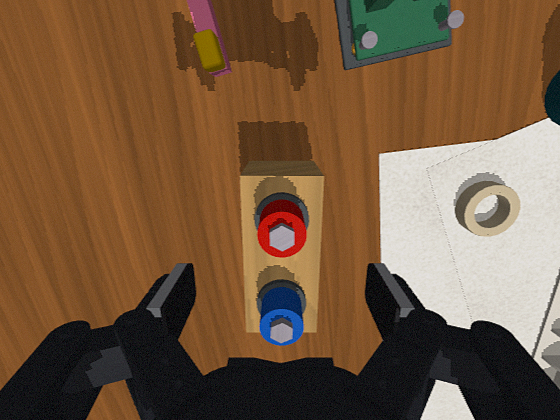

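Wrist view: red nut at (281,230), blue nut at (281,325). The jaws are across the rack's short side and the red drum's top circle measures 20.35 mm radius, as it should. Going down to grip.

```bash
python3 -m pendant '[[0.01,0.07,0.05,0,0,0],[0.022,0.139,0.15,0,0,0],[0.022,0.139,0.35,0,0,0],[0.022,0.139,0.55,0,0,0],[0.022,0.139,0.75,0,0,0],[0.022,0.139,0.9,0,0,0],[0.022,0.139,1,0,0,0],[0.022,0.139,1,0,0,0]]' 0 && python3 -m pendant '[[0,0,0.03,0,0,0],[0,0,0.06,0,0,0],[0,0,0.06,0,0,0],[0,0,0.06,0,0,0],[0,0,0.06,0,0,0],[0,0,0.06,0,0,0],[0,0,0.06,0,0,0],[0,0,0.06,0,0,0]]' 1 60
```

```text
time_s: 2.6
tcp_pos: [0.4328, -0.2139, 0.0999]
tool_rot: [-3.141, 0.002, -0.123]
contact_force: [0.4, 0.4, 0.1]
gripper_width: 0.0855
time_s: 3.4
tcp_pos: [0.4338, -0.2142, 0.0958]
tool_rot: [3.141, -0.001, -0.122]
contact_force: [-0.0, -0.2, 4.9]
gripper_width: 0.0388
```

```bash
python3 -m pendant '[[0,0,0,0,0,0],[0,0,-0.03,0,0,0],[0,0,-0.1,0,0,0],[0,0,-0.2,0,0,0],[0,0,-0.3,0,0,0],[0,0,-0.4,0,0,0],[0,0,-0.5,0,0,0],[0,0,-0.5,0,0,0]]' 1 80;  python3 -m pendant '[[0,0,-0.1,0,0,0],[0,0,-0.25,0,0,0],[0,0,-0.4,0,0,0],[0,0,-0.55,0,0,0],[0,0,-0.65,0,0,0],[0,0,-0.7,0,0,0],[0,0,-0.7,0,0,0],[0,0,-0.7,0,0,0]]'
python3 - <<'E'
from h import *
from bench import robot
grab("wrist","w2");grab("side","s2")
s=robot.sense();print(s["contact_force"],s["tcp_pos"],s["gripper_width"])
E
```

```text
time_s: 4.2
tcp_pos: [0.4342, -0.2144, 0.1472]
tool_rot: [3.141, -0.002, -0.123]
contact_force: [-0.5, 0.5, -2.8]
gripper_width: 0.038
time_s: 5.0
tcp_pos: [0.4334, -0.214, 0.2148]
tool_rot: [-3.141, 0.001, -0.123]
contact_force: [0.2, 0.0, -3.3]
gripper_width: 0.0384
[-0.36888217 -0.53197762 -3.99109415] [ 0.43322997 -0.2139426   0.21456985] 0.03795337998477462
```

View pics/s2.png

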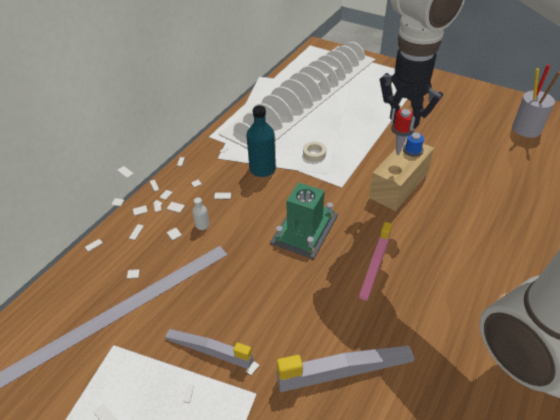

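View pics/w2.png

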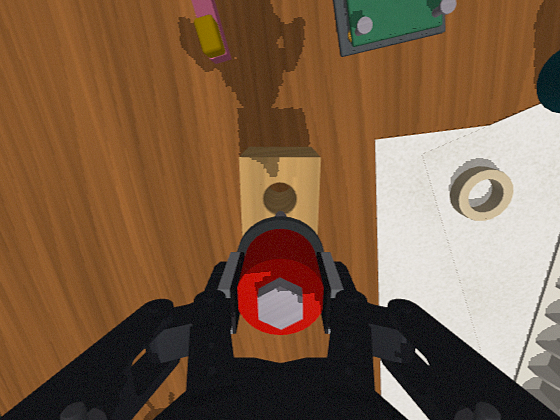

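```bash
python3 -m pendant '[[0.05,-0.1,0,0,0,0],[0.15,-0.3,0,0,0,0],[0.28,-0.55,0,0,0,0],[0.4,-0.8,0,0,0,0],[0.47,-0.95,0,0,0,0],[0.5,-1,0,0,0,0],[0.5,-1,0,0,0,0],[0.5,-1,0,0,0,0]]';  python3 -m pendant '[[0.05,-0.1,0,0,0,0],[0.15,-0.3,0,0,0,0],[0.28,-0.55,0,0,0,0],[0.4,-0.8,0,0,0,0],[0.5,-0.95,0,0,0,0],[0.54,-1,0,0,0,0],[0.54,-1,0,0,0,0],[0.54,-1,0,0,0,0]]'; python3 -m pendant '[[0,-0.05,0,0,0,0],[0,-0.13,0,0,0,0],[0,-0.2,0,0,0,0],[0,-0.21,0,0,0,0],[0,-0.21,0,0,0,0],[0,-0.21,0,0,0,0],[0,-0.21,0,0,0,0],[0,-0.21,0,0,0,0]]'
python3 - <<'E'
from h import *
from bench import robot
s=robot.sense();print(s["contact_force"],s["tcp_pos"],s["gripper_width"])
tcp=s["tcp_pos"]
for n in ["scene","side","wrist"]:
    z=grab(n,n+"3");W=cloud(z);hsv=cv2.cvtColor(z["p"],cv2.COLOR_RGB2HSV).astype(int);H,S,V=hsv[...,0],hsv[...,1],hsv[...,2]
    ok=~np.isnan(W[...,0])
    if n!="wrist":
        m=ok&(W[...,2]>.135)&(W[...,2]<.198)&(np.hypot(W[...,0]-tcp[0],W[...,1]-tcp[1])<.03)
        q=W[m]
        f=lambda p:(np.hypot(q[:,0]-p[0]-p[2]*(q[:,2]-.17),q[:,1]-p[1]-p[3]*(q[:,2]-.17))-(.004+.15*(q[:,2]-p[4])))
        r=least_squares(f,[tcp[0],tcp[1],0,0,.132],loss="soft_l1",f_scale=.001)
        print(n,m.sum(),"cone axis@.17",r.x[:2],"slope",r.x[2:4],"origin z",r.x[4],"rms",np.std(f(r.x)))
    m=ok&((H<6)|(H>174))&(S>150)&(np.hypot(W[...,0]-tcp[0],W[...,1]-tcp[1])<.04)&(W[...,2]>.19)
    q=W[m];print(n,"drum",m.sum(),q.min(0),q.max(0))
    if n=="wrist":
        t=q[q[:,2]>np.percentile(q[:,2],90)-.003]; print(len(t),cv2.minEnclosingCircle((t[:,:2]*1000).astype(np.float32)),np.median(t[:,2]))
E
```

```text
time_s: 5.9
tcp_pos: [0.4951, -0.1211, 0.2151]
tool_rot: [3.141, 0.0, -0.122]
contact_force: [0.8, -0.9, -2.9]
gripper_width: 0.0376
time_s: 6.7
tcp_pos: [0.5608, -0.029, 0.2153]
tool_rot: [3.141, 0.0, -0.123]
contact_force: [-0.6, -0.3, -3.2]
gripper_width: 0.0383
time_s: 7.5
tcp_pos: [0.5637, -0.0076, 0.2153]
tool_rot: [3.142, 0.0, -0.123]
contact_force: [0.3, 0.2, -3.9]
gripper_width: 0.0383
[ 0.3076272   0.17920377 -3.90471526] [ 0.56367837 -0.00758714  0.21528447] 0.03834053569205816
scene 125 cone axis@.17 [ 0.56558258 -0.0068499 ] slope [ 0.00048823 -0.00130784] origin z 0.13487476791148567 rms 0.0011306526374740636
scene drum 103 [ 0.54657857 -0.02773774  0.21276193] [ 0.58245945 -0.0110935   0.2459401 ]
side 130 cone axis@.17 [ 0.56316454 -0.00594858] slope [-0.00787993  0.00455107] origin z 0.13385307422302206 rms 0.0008778323084565258
side drum 241 [ 0.54594235 -0.01433599  0.20878998] [0.58480619 0.0157179  0.24703785]
wrist drum 5484 [ 0.54568095 -0.02805471  0.20942788] [0.58679022 0.01341236 0.25169119]
3591 ((566.7849731445312, -7.056835174560547), 21.568761825561523) 0.24431124043392305
```

View pics/side3.png

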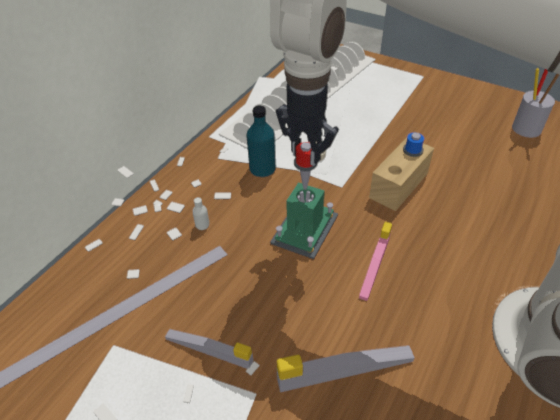

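View pics/scene3.png

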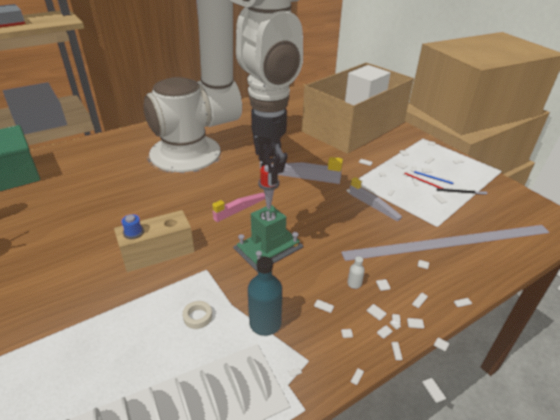

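The arbor hangs upright over the socket (side image: drum at (305,152), bore at (306,196)). Lowering to just above the jaws.

```bash
python3 -m pendant '[[-0.01,0,0.05,0,0,0],[-0.01,0,0.15,0,0,0],[-0.01,0,0.3,0,0,0],[-0.01,0,0.43,0,0,0],[-0.01,0,0.53,0,0,0],[-0.01,0,0.6,0,0,0],[-0.01,0,0.62,0,0,0],[-0.01,0,0.62,0,0,0]]';  python3 -m pendant '[[0,0,0.04,0,0,0],[0,0,0.08,0,0,0],[0,0,0.12,0,0,0],[0,0,0.16,0,0,0],[0,0,0.18,0,0,0],[0,0,0.19,0,0,0],[0,0,0.19,0,0,0],[0,0,0.19,0,0,0]]'; python3 -c "
from bench import robot;s=robot.sense();print(s['contact_force'],s['wrist_torque'],s['tcp_pos'])"
```

```text
time_s: 8.45
tcp_pos: [0.5627, -0.0073, 0.1532]
tool_rot: [3.142, 0.0, -0.122]
contact_force: [-0.2, 0.6, -3.6]
gripper_width: 0.038
time_s: 9.25
tcp_pos: [0.5627, -0.0074, 0.1343]
tool_rot: [3.142, 0.0, -0.123]
contact_force: [-1.1, 0.2, -4.5]
gripper_width: 0.0378
[-1.07514753  0.18712238 -4.51635961] [-0.15315079  0.19325799  0.03012853] [ 0.56266636 -0.00737111  0.13433035]
```

```bash
python3 -m pendant '[[0,0,0.003,0,0,0.18],[0,0,0.006,0,0,0.36],[0,0,0.009,0,0,0.18],[0,0,0.012,0,0,0],[0,0,0.015,0,0,-0.18],[0,0,0.018,0,0,-0.36],[0,0,0.021,0,0,-0.18],[0,0,0.025,0,0,0]]'; python3 -c "
from bench import robot;s=robot.sense();print(s['contact_force'],s['wrist_torque'],s['tcp_pos'])"; python3 -m pendant '[[0,0,0.003,0,0,0.18],[0,0,0.006,0,0,0.36],[0,0,0.009,0,0,0.18],[0,0,0.012,0,0,0],[0,0,0.015,0,0,-0.18],[0,0,0.018,0,0,-0.36],[0,0,0.02,0,0,-0.18],[0,0,0.02,0,0,0]]'; python3 -c "
from bench import robot;s=robot.sense();print(s['contact_force'],s['wrist_torque'],s['tcp_pos'])"
```

```text
time_s: 10.05
tcp_pos: [0.5625, -0.0075, 0.132]
tool_rot: [3.141, 0.0, -0.127]
contact_force: [-2.0, -1.2, -2.9]
gripper_width: 0.0382
[-2.01792718 -1.18922072 -2.86475851] [-0.28828781  0.45854236  0.03623554] [ 0.56252903 -0.00748943  0.13195292]
time_s: 10.85
tcp_pos: [0.5624, -0.0076, 0.1299]
tool_rot: [3.141, 0.001, -0.127]
contact_force: [-2.7, -2.1, -3.8]
gripper_width: 0.038
[-2.66214079 -2.0645673  -3.8098545 ] [-0.35690247  0.623643    0.01899027] [ 0.56236419 -0.00756603  0.12990163]
```

```bash
python3 -m pendant '[[-0.002,0.002,0.003,0,0,0.18],[-0.0045,0.0045,0.006,0,0,0.36],[-0.0045,0.0045,0.009,0,0,0.18],[-0.0045,0.0045,0.012,0,0,0],[-0.0045,0.0045,0.015,0,0,-0.18],[-0.0045,0.0045,0.018,0,0,-0.36],[-0.0045,0.0045,0.02,0,0,-0.18],[-0.0045,0.0045,0.02,0,0,0]]'; python3 -c "
from bench import robot;s=robot.sense();print(s['contact_force'],s['wrist_torque'],s['tcp_pos'])"
```

```text
time_s: 11.65
tcp_pos: [0.5622, -0.0078, 0.1283]
tool_rot: [3.142, -0.0, -0.127]
contact_force: [-1.1, -0.8, -2.8]
gripper_width: 0.0384
[-1.14448093 -0.77113962 -2.78727098] [-0.14372458  0.29284215  0.08830433] [ 0.56223805 -0.00776444  0.12825805]
```

```bash
python3 -m pendant '[[-0.001,0.001,0.003,0,0,0.18],[-0.0025,0.0025,0.006,0,0,0.36],[-0.0025,0.0025,0.009,0,0,0.18],[-0.0025,0.0025,0.012,0,0,0],[-0.0025,0.0025,0.015,0,0,-0.18],[-0.0025,0.0025,0.018,0,0,-0.36],[-0.0025,0.0025,0.02,0,0,-0.18],[-0.0025,0.0025,0.02,0,0,0]]'; python3 -c "
from bench import robot;s=robot.sense();print(s['contact_force'],s['wrist_torque'],s['tcp_pos'])"; python3 -m pendant '[[0,0,0.003,0,0,0.18],[0,0,0.006,0,0,0.36],[0,0,0.009,0,0,0.18],[0,0,0.012,0,0,0],[0,0,0.015,0,0,-0.18],[0,0,0.018,0,0,-0.36],[0,0,0.02,0,0,-0.18],[0,0,0.02,0,0,0]]'; python3 -c "
from bench import robot;s=robot.sense();print(s['contact_force'],s['wrist_torque'],s['tcp_pos'])"
```

```text
time_s: 12.45
tcp_pos: [0.5622, -0.0079, 0.1265]
tool_rot: [-3.141, -0.001, -0.127]
contact_force: [-0.6, -0.6, -0.8]
gripper_width: 0.0382
[-0.58670112 -0.61911696 -0.83151134] [-0.07596093  0.29099812  0.09133235] [ 0.56221039 -0.00788767  0.1265448 ]
time_s: 13.25
tcp_pos: [0.5622, -0.0079, 0.1248]
tool_rot: [-3.141, -0.001, -0.127]
contact_force: [-0.4, 0.1, 0.8]
gripper_width: 0.038
[-0.43368099  0.05145255  0.7508911 ] [-0.05402225  0.38970991  0.17739451] [ 0.5622267  -0.00789117  0.12479423]
```

```bash
python3 -m pendant '[[0,0,0.003,0,0,0.18],[0,0,0.006,0,0,0.36],[0,0,0.009,0,0,0.18],[0,0,0.012,0,0,0],[0,0,0.015,0,0,-0.18],[0,0,0.018,0,0,-0.36],[0,0,0.02,0,0,-0.18],[0,0,0.02,0,0,0]]'; python3 -c "
from bench import robot;s=robot.sense();print(s['contact_force'],s['wrist_torque'],s['tcp_pos'])"
```

```text
time_s: 14.05
tcp_pos: [0.5623, -0.0079, 0.123]
tool_rot: [-3.141, -0.002, -0.127]
contact_force: [-2.9, -0.4, 1.7]
gripper_width: 0.0381
[-2.86043205 -0.43695102  1.66742735] [-0.04136692  0.51720835  0.16968733] [ 0.56227927 -0.00787601  0.12301494]
```

```bash
python3 -m pendant '[[0,0,0.002,0,0,0.18],[0,0,0.004,0,0,0.36],[0,0,0.006,0,0,0.18],[0,0,0.008,0,0,0],[0,0,0.01,0,0,-0.18],[0,0,0.011,0,0,-0.36],[0,0,0.012,0,0,-0.18],[0,0,0.012,0,0,0]]'; python3 -c "
from bench import robot;s=robot.sense();print(s['contact_force'],s['wrist_torque'],s['tcp_pos'])"
```

```text
time_s: 14.85
tcp_pos: [0.5623, -0.0079, 0.1219]
tool_rot: [-3.141, -0.002, -0.127]
contact_force: [-2.5, 0.1, 2.8]
gripper_width: 0.0384
[-2.49493222  0.08864905  2.83145928] [-0.004618    0.52402102  0.2366399 ] [ 0.56229366 -0.00786829  0.12189365]
```

```bash
python3 -m pendant '[[-0.001,0,0.002,0,0,0.18],[-0.003,0,0.004,0,0,0.36],[-0.003,0,0.006,0,0,0.18],[-0.003,0,0.008,0,0,0],[-0.003,0,0.01,0,0,-0.18],[-0.003,0,0.011,0,0,-0.36],[-0.003,0,0.012,0,0,-0.18],[-0.003,0,0.012,0,0,0]]'; python3 -c "
from bench import robot;s=robot.sense();print(s['contact_force'],s['wrist_torque'],s['tcp_pos'])"
```

```text
time_s: 15.65
tcp_pos: [0.5623, -0.0079, 0.1211]
tool_rot: [-3.141, -0.003, -0.127]
contact_force: [-1.9, -0.8, 5.2]
gripper_width: 0.0378
[-1.87690216 -0.82837637  5.19996703] [-0.06742509  0.50557689  0.23967212] [ 0.5622743  -0.00790391  0.12110823]
```

```bash
python3 -m pendant '[[0,0,0.002,0,0,0.18],[0,0,0.004,0,0,0.36],[0,0,0.006,0,0,0.18],[0,0,0.008,0,0,0],[0,0,0.008,0,0,-0.18],[0,0,0.008,0,0,-0.36],[0,0,0.008,0,0,-0.18],[0,0,0.008,0,0,0]]'; python3 -c "
from bench import robot;s=robot.sense();print(s['contact_force'],s['wrist_torque'],s['tcp_pos'])"
```

```text
time_s: 16.45
tcp_pos: [0.5623, -0.0079, 0.1207]
tool_rot: [-3.141, -0.003, -0.127]
contact_force: [-2.3, -0.8, 7.1]
gripper_width: 0.038
[-2.321092   -0.76167779  7.12070618] [-0.13782718  0.74975149  0.20433501] [ 0.56230756 -0.00789133  0.12067994]
```

```bash
python3 -m pendant '[[0,0,0.002,0,0,0.18],[0,0,0.004,0,0,0.36],[0,0,0.006,0,0,0.18],[0,0,0.006,0,0,0],[0,0,0.006,0,0,-0.18],[0,0,0.006,0,0,-0.36],[0,0,0.006,0,0,-0.18],[0,0,0.006,0,0,0]]'; python3 - <<'E'
from h import *
from bench import robot
s=robot.sense();print(s['contact_force'],s['wrist_torque'],s['tcp_pos'])
for n in ["scene","side"]:
    z=grab(n,n+"4")
    u,v=(268,205) if n=="scene" else (305,185)
    c=z["p"][v-50:v+50,u-65:u+65,::-1]
    cv2.imwrite(f"pics/{n}4c.png",cv2.resize(c,None,fx=6,fy=6,interpolation=cv2.INTER_CUBIC))
E
```

```text
time_s: 17.25
tcp_pos: [0.5623, -0.0079, 0.1203]
tool_rot: [-3.141, -0.003, -0.127]
contact_force: [-2.9, -1.4, 9.0]
gripper_width: 0.0381
[-2.85605895 -1.39325855  9.03980499] [-0.08636229  0.8885983   0.20675554] [ 0.56233689 -0.00789136  0.12029833]
```

View pics/scene4c.png

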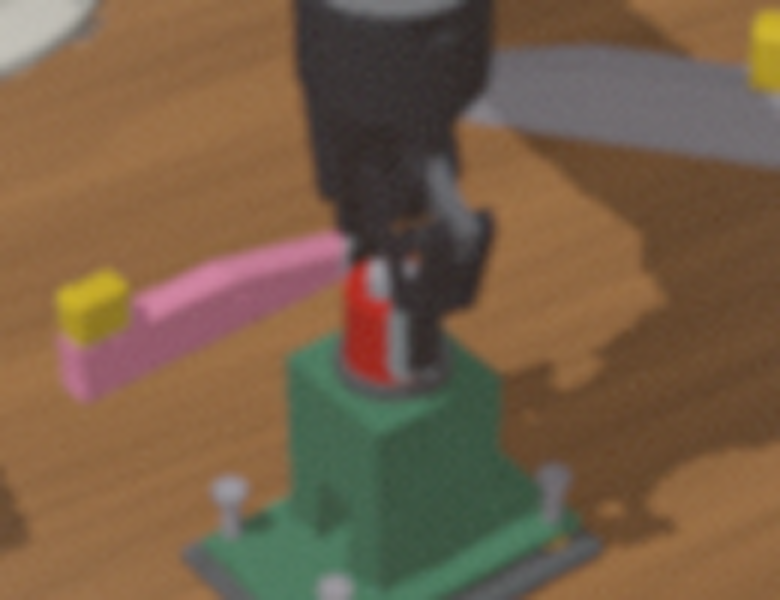

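View pics/side4c.png

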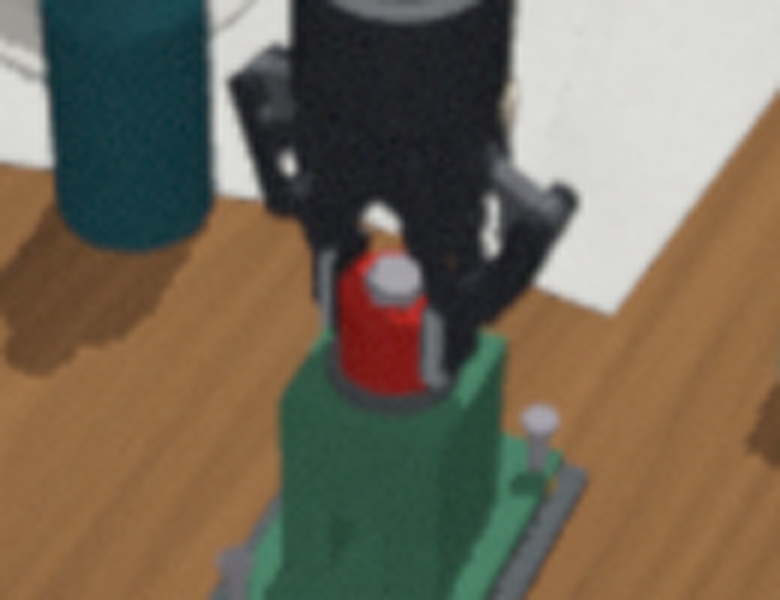

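Stiffness is exactly the spring's 5 N/mm, the height matches, and both views show the collar on the green top with no gap. So it's home. Now unloading and releasing.

```bash
python3 -m pendant '[[0,0,-0.005,0,0,0],[0,0,-0.01,0,0,0],[0,0,-0.015,0,0,0],[0,0,-0.02,0,0,0],[0,0,-0.022,0,0,0],[0,0,-0.022,0,0,0],[0,0,-0.022,0,0,0],[0,0,-0.022,0,0,0]]'; python3 -m pendant '[[0,0,0,0,0,0],[0,0,0,0,0,0],[0,0,0,0,0,0],[0,0,0,0,0,0],[0,0,0,0,0,0],[0,0,0,0,0,0],[0,0,0,0,0,0],[0,0,0,0,0,0]]' 0; python3 -c "
from bench import robot;s=robot.sense();print(s['contact_force'],s['wrist_torque'],s['tcp_pos'])"
```

```text
time_s: 18.15
tcp_pos: [0.5623, -0.0079, 0.1209]
tool_rot: [-3.141, -0.002, -0.123]
contact_force: [0.9, 0.1, 6.3]
gripper_width: 0.0379
time_s: 18.95
tcp_pos: [0.5616, -0.0079, 0.1202]
tool_rot: [3.142, 0.0, -0.122]
contact_force: [0.5, 0.0, 1.2]
gripper_width: 0.0854
[0.51874895 0.04951577 1.15969096] [ 0.02449973 -0.06028253  0.02793492] [ 0.56161984 -0.00786376  0.12016962]
```

```bash
python3 -m pendant '[[0,0,-0.05,0,0,0],[0,0,-0.15,0,0,0],[0,0,-0.35,0,0,0],[0,0,-0.55,0,0,-0.1],[0,0,-0.75,0,0,-0.25],[0,0,-0.9,0,0,-0.43],[0,0,-1,0,0,-0.6],[0,0,-1,0,0,-0.76]]'; python3 - <<'E'
from h import *
from bench import robot
s=robot.sense();print(s['contact_force'],s['tcp_pos'],s['tool_rot'])
z=grab("side","side5");W=cloud(z)
cv2.imwrite("pics/side5c.png",cv2.resize(z["p"][130:240,240:370,::-1],None,fx=6,fy=5,interpolation=cv2.INTER_CUBIC))
E
```

```text
time_s: 19.75
tcp_pos: [0.5623, -0.0079, 0.223]
tool_rot: [3.14, -0.003, 0.48]
contact_force: [0.0, -0.4, -0.2]
gripper_width: 0.0855
[ 0.03439253 -0.39616563 -0.23836046] [ 0.56227182 -0.00790856  0.22299896] [ 3.13996903e+00 -3.03935385e-03  4.79810920e-01]
```

View pics/side5c.png

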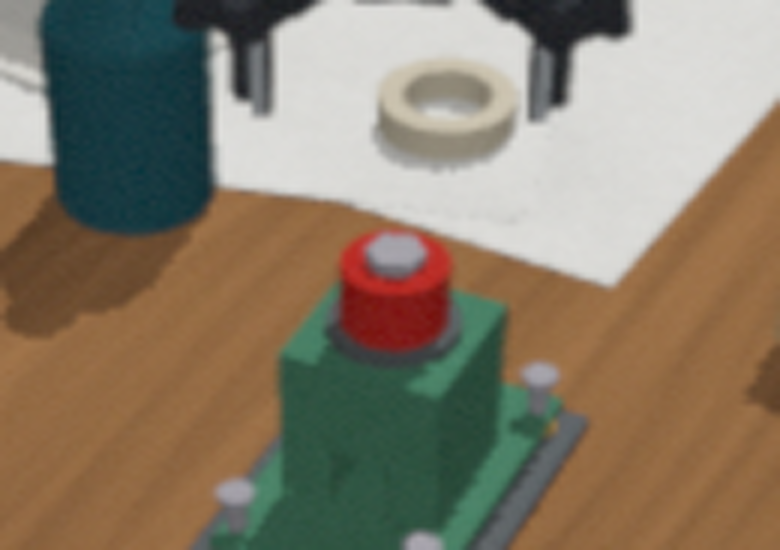

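The arbor sits with its collar flush on the green top (crop pixel (395,345)) and the gripper is clear. Now to the drift.

```bash
python3 -m pendant '[[0.03,-0.1,0,0,0,-0.1],[0.07,-0.25,0,0,0,-0.25],[0.11,-0.42,0,0,0,-0.4],[0.15,-0.6,0,0,0,-0.55],[0.19,-0.75,0,0,0,-0.7],[0.22,-0.86,0,0,0,-0.85],[0.233,-0.891,0,0,0,-1],[0.233,-0.891,0,0,0,-1]]'; python3 -m pendant '[[0.08,-0.05,0,0,0,-0.08],[0.2,-0.12,0,0,0,-0.2],[0.36,-0.21,0,0,0,-0.33],[0.54,-0.31,0,0,0,-0.45],[0.68,-0.4,0.1,0,0,-0.54],[0.77,-0.45,0.2,0,0,-0.607],[0.796,-0.465,0.3,0,0,-0.607],[0.796,-0.465,0.3,0,0,-0.607]]'; python3 -m pendant '[[0.1,0,0,0,0,0],[0.25,0,0,0,0,0],[0.45,0.01,0,0,0,0],[0.65,0.02,0,0,0,0],[0.85,0.02,0.1,0,0,0],[0.97,0.03,0.2,0,0,0],[1,0.03,0.3,0,0,0],[1,0.03,0.3,0,0,0]]'
python3 - <<'E'
from h import *
from bench import robot
s=robot.sense();print(s['contact_force'],s['tcp_pos'],s['tool_rot'])
z=grab("wrist","w6");W=cloud(z);ok=~np.isnan(W[...,0])
tc=s['tcp_pos']
m=ok&(W[...,2]>.052)&(W[...,2]<.059)&(np.hypot(W[...,0]-.4975,W[...,1]-.3465)<.035)
print("handle",m.sum(),cv2.minAreaRect((W[m][:,:2]*1000).astype(np.float32)))
m=ok&(W[...,2]>.007)&(W[...,2]<.06)&(W[...,0]>.46)&(W[...,0]<.68)&(W[...,1]>.31)&(W[...,1]<.40)
print("drift",m.sum(),cv2.minAreaRect((W[m][:,:2]*1000).astype(np.float32)))
E
```

```text
time_s: 20.6
tcp_pos: [0.5416, 0.0826, 0.2207]
tool_rot: [3.141, -0.0, 1.26]
contact_force: [0.7, -0.6, 0.1]
gripper_width: 0.0855
time_s: 21.4
tcp_pos: [0.5213, 0.1718, 0.1889]
tool_rot: [-3.14, 0.0, 1.732]
contact_force: [-0.1, 0.1, -0.7]
gripper_width: 0.0855
time_s: 22.2
tcp_pos: [0.5075, 0.2711, 0.1584]
tool_rot: [-3.139, 0.001, 1.737]
contact_force: [0.1, -0.5, -0.3]
gripper_width: 0.0851
[ 0.13541918 -0.45394768 -0.2832343 ] [0.50753246 0.27114955 0.15836966] [-3.13913866e+00  9.37789947e-04  1.73686786e+00]
handle 651 ((499.2217712402344, 344.2417297363281), (29.0522518157959, 18.260883331298828), 9.592704772949219)
drift 3453 ((574.1119995117188, 357.1838684082031), (181.49595642089844, 19.0030574798584), 9.701871871948242)
```

View pics/w6.png

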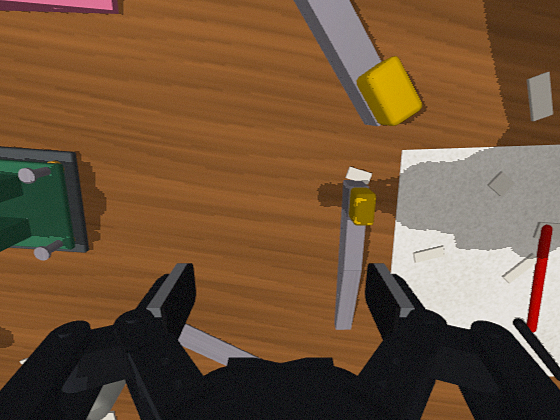

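Wrist view: the small drift's handle is at (362,207) and the big one's at (390,90), well clear. The jaws line up across the handle. Descending.

```bash
python3 -m pendant '[[0.1,0.01,0.03,0,0,0],[0.25,0.02,0.1,0,0,0],[0.45,0.03,0.2,0,0,0],[0.62,0.036,0.3,0,0,0],[0.73,0.036,0.4,0,0,0],[0.748,0.036,0.5,0,0,0],[0.748,0.036,0.55,0,0,0],[0.748,0.036,0.55,0,0,0]]'; python3 -m pendant '[[0,0,0.1,0,0,0],[0,0,0.25,0,0,0],[0,0,0.4,0,0,0],[0,0,0.55,0,0,0],[0,0,0.65,0,0,0],[0,0,0.72,0,0,0],[0,0,0.75,0,0,0],[0,0,0.75,0,0,0]]'; python3 -m pendant '[[0,0,0,0,0,0],[0,0,0,0,0,0],[0,0,0,0,0,0],[0,0,0,0,0,0],[0,0,0,0,0,0],[0,0,0,0,0,0],[0,0,0,0,0,0],[0,0,0,0,0,0]]' 1 100
python3 - <<'E'
from h import *
from bench import robot
s=robot.sense();print(s['contact_force'],s['tcp_pos'],s['tool_rot'])
grab("wrist","w7")
E
```

```text
time_s: 23.05
tcp_pos: [0.4991, 0.3449, 0.1041]
tool_rot: [-3.14, 0.001, 1.736]
contact_force: [0.4, 0.6, -0.8]
gripper_width: 0.0853
time_s: 23.85
tcp_pos: [0.4994, 0.3455, 0.03]
tool_rot: [-3.141, 0.0, 1.737]
contact_force: [0.3, -0.3, -0.5]
gripper_width: 0.0855
time_s: 24.65
tcp_pos: [0.4996, 0.3456, 0.0306]
tool_rot: [3.141, -0.0, 1.737]
contact_force: [-1.1, -0.2, 4.7]
gripper_width: 0.016
[-1.12641938 -0.19157841  4.66768822] [0.49956255 0.34564224 0.03060959] [ 3.14109819e+00 -2.56693711e-04  1.73652128e+00]
```

View pics/w7.png

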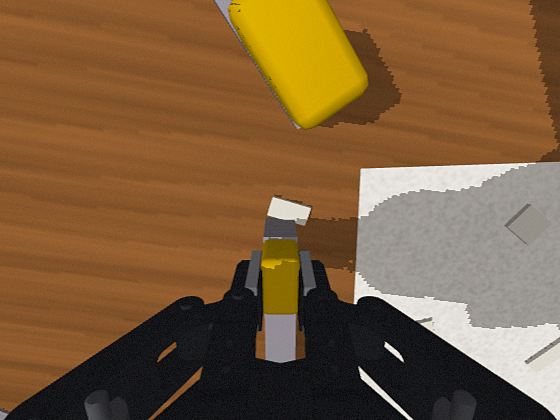

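```bash
python3 -m pendant '[[0,0,-0.03,0,0,0],[0,0,-0.1,0,0,0],[0,0,-0.25,0,0,0],[0,0,-0.42,0,0,0],[0,0,-0.6,0,0,0],[0,0,-0.78,0,0,0],[0,0,-0.93,0,0,0],[0,0,-1,0,0,0]]'; python3 -m pendant '[[-0.03,0.02,0,0,0,0.08],[-0.1,0.06,0,0,0,0.2],[-0.2,0.12,0,0,0,0.36],[-0.3,0.18,0,0,0,0.54],[-0.4,0.24,0,0,0,0.72],[-0.5,0.29,0,0,0,0.88],[-0.56,0.317,0,0,0,1],[-0.56,0.317,0,0,0,1]]'; python3 -m pendant '[[-0.03,0.02,0,0,0,0.08],[-0.09,0.06,0,0,0,0.2],[-0.17,0.12,0,0,0,0.36],[-0.26,0.18,0,0,0,0.54],[-0.35,0.24,0,0,0,0.72],[-0.44,0.31,0,0,0,0.88],[-0.484,0.346,0,0,0,1],[-0.484,0.346,0,0,0,1]]'
cat > wedge.py <<'E'
from h import *
from bench import robot
import sys
tag=sys.argv[1]; s=robot.sense();print('F',s['contact_force'].round(2),'tcp',s['tcp_pos'].round(4),'rot',s['tool_rot'].round(4),s['gripper_width'])
t=s['tcp_pos'];under=t[2]-.0306
for n in ["scene","side","wrist"]:
    z=grab(n,n+tag);W=cloud(z);ok=~np.isnan(W[...,0])
    hsv=cv2.cvtColor(z["p"],cv2.COLOR_RGB2HSV).astype(int);H,S,V=hsv[...,0],hsv[...,1],hsv[...,2]
    # wedge frame from tool
    yaw=s['tool_rot'][2]; h=np.array([np.sin(yaw),-np.cos(yaw)]); l=np.array([np.cos(yaw),np.sin(yaw)])
    a=(W[...,:2]-t[:2])@h; b=(W[...,:2]-t[:2])@l
    m=ok&(a>.03)&(a<.2)&(abs(b)<.025)&(W[...,2]>under+.002)&(W[...,2]<under+.04)&(S<110)
    if m.sum()>30:
        A,B,Z=a[m],b[m],W[m][:,2]
        bins=np.arange(.04,.18,.02);mid=[(np.median(B[(A>x)&(A<x+.02)]).round(4),(Z[(A>x)&(A<x+.02)].max()-under).round(4)) for x in bins if ((A>x)&(A<x+.02)).sum()>4]
        print(n,m.sum(),"tip along",np.percentile(A,99.5).round(4),"rect",cv2.minAreaRect((W[m][:,:2]*1000).astype(np.float32)),mid)
E
python3 wedge.py 8
```

```text
time_s: 25.5
tcp_pos: [0.4999, 0.3459, 0.1325]
tool_rot: [3.139, -0.001, 1.737]
contact_force: [0.6, -0.2, -3.8]
gripper_width: 0.0163
time_s: 26.3
tcp_pos: [0.5402, 0.2948, 0.1299]
tool_rot: [-3.141, 0.001, 0.949]
contact_force: [-1.0, 0.5, -3.9]
gripper_width: 0.0164
time_s: 27.1
tcp_pos: [0.5399, 0.2358, 0.1303]
tool_rot: [-3.142, 0.0, 0.167]
contact_force: [0.1, -0.5, -4.4]
gripper_width: 0.016
F [ 0.14 -0.47 -4.38] tcp [0.5399 0.2358 0.1303] rot [-3.1415e+00  1.0000e-04  1.6650e-01] 0.0160043251247469
scene 453 tip along 0.1641 rect ((558.357666015625, 139.92950439453125), (24.132925033569336, 134.48226928710938), 10.407968521118164) [(np.float64(0.0095), np.float64(0.033)), (np.float64(0.01), np.float64(0.0309)), (np.float64(0.0088), np.float64(0.03)), (np.float64(0.0081), np.float64(0.0256)), (np.float64(0.0074), np.float64(0.0198)), (np.float64(0.0056), np.float64(0.0175)), (np.float64(0.0033), np.float64(0.0124))]
side 261 tip along 0.1606 rect ((555.8178100585938, 139.44985961914062), (18.982332229614258, 126.70736694335938), 9.900799751281738) [(np.float64(-0.0057), np.float64(0.0307)), (np.float64(-0.0051), np.float64(0.0303)), (np.float64(-0.0075), np.float64(0.0264)), (np.float64(-0.0038), np.float64(0.023)), (np.float64(-0.0028), np.float64(0.0185)), (np.float64(-0.0016), np.float64(0.0139))]
wrist 1400 tip along 0.0662 rect ((549.8093872070312, 187.90460205078125), (17.78094482421875, 36.306522369384766), 9.948822975158691) [(np.float64(0.0019), np.float64(0.0315)), (np.float64(0.0023), np.float64(0.0311))]
```

```bash
python3 -c "
import cv2,numpy as np
a=cv2.imread('pics/side8.png')[60:360];b=cv2.imread('pics/scene8.png')[90:330]
cv2.imwrite('pics/m8.png',np.vstack([a,b]))"
```

```text
(no output)
```

View pics/m8.png

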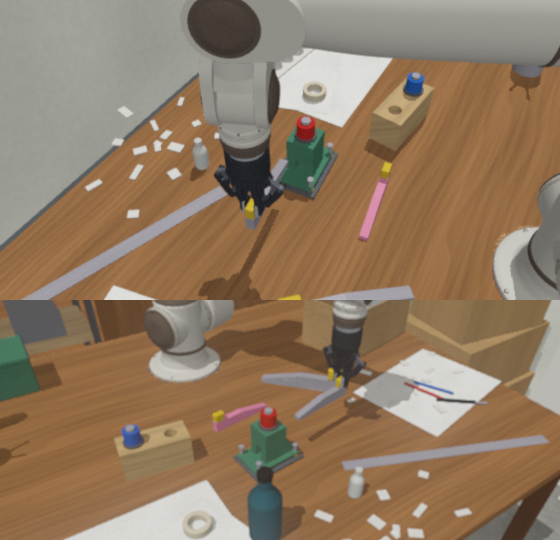

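View pics/wrist8.png

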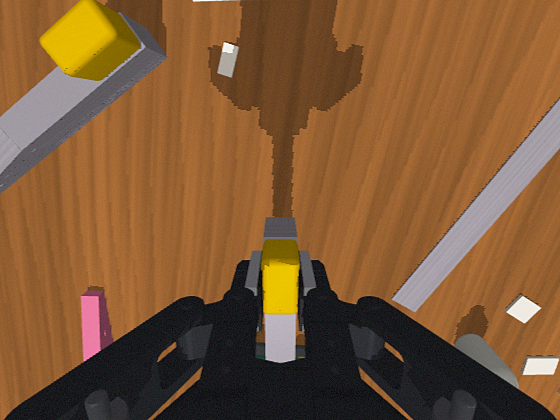

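```bash
python3 -m pendant '[[0,0,0.05,0,0,0.05],[0,0,0.15,0,0,0.096],[0,0,0.3,0,0,0.096],[0,0,0.45,0,0,0.096],[0,0,0.58,0,0,0.096],[0,0,0.68,0,0,0.096],[0,0,0.74,0,0,0.096],[0,0,0.76,0,0,0.096]]'; cat > d.py <<'E'
from bench import robot
import numpy as np
s=robot.sense();t=s['tcp_pos'];ps=np.radians(5.2);y=np.array([-np.sin(ps),np.cos(ps)]);x=np.array([np.cos(ps),np.sin(ps)])
r=t[:2]-np.array([.5623,-.0079])
f=s['contact_force']
print('d',(r@y).round(4),'lat',(r@x).round(4),'under',(t[2]-.0306).round(4),'yaw',np.degrees(s['tool_rot'][2]).round(2),'Fsock x,y,z',(f[:2]@x).round(1),(f[:2]@y).round(1),f[2].round(1),'T',s['wrist_torque'].round(2),s['gripper_width'].round(4))
E
python3 d.py; python3 wedge.py 9
```

```text
time_s: 28.05
tcp_pos: [0.5397, 0.2359, 0.0534]
tool_rot: [3.141, 0.001, 0.091]
contact_force: [-0.3, 0.6, -3.4]
gripper_width: 0.0166
F [-0.27  0.57 -3.42] tcp [0.5397 0.2359 0.0534] rot [3.1413e+00 9.0000e-04 9.0600e-02] 0.016626865519398615
scene 432 tip along 0.1625 rect ((550.434814453125, 139.90280151367188), (22.967361450195312, 132.672607421875), 4.6624932289123535) [(np.float64(0.01), np.float64(0.0331)), (np.float64(0.0095), np.float64(0.0329)), (np.float64(0.0087), np.float64(0.029)), (np.float64(0.0082), np.float64(0.0262)), (np.float64(0.007), np.float64(0.0207)), (np.float64(0.0041), np.float64(0.0162)), (np.float64(0.0034), np.float64(0.0118))]
side 313 tip along 0.1619 rect ((548.4357299804688, 128.92108154296875), (21.283279418945312, 132.73976135253906), 7.704951763153076) [(np.float64(-0.0054), np.float64(0.0314)), (np.float64(-0.0068), np.float64(0.0272)), (np.float64(-0.0063), np.float64(0.0281)), (np.float64(-0.0034), np.float64(0.0247)), (np.float64(-0.0032), np.float64(0.0208)), (np.float64(-0.0025), np.float64(0.0174)), (np.float64(0.0016), np.float64(0.0084))]
wrist 1396 tip along 0.0665 rect ((546.0430297851562, 187.30255126953125), (17.821443557739258, 36.06319046020508), 5.2818522453308105) [(np.float64(0.0017), np.float64(0.0321)), (np.float64(0.0016), np.float64(0.0319))]Traceback (most recent call last):
  File "d.py", line 6, in <module>
    print('d',(r@y).round(4),'lat',(r@x).round(4),'under',(t[2]-.0306).round(4),'yaw',np.degrees(s['tool_rot'][2]).round(2),'Fsock x,y,z',(f[:2]@x).round(1),(f[:2]@y).round(1),f[2].round(1),'T',s['wrist_torque'].round(2),s['gripper_width'].round(4))
                                                                                                                                                                                                                             ^^^^^^^^^^^^^^^^^^^^^^^^
AttributeError: 'float' object has no attribute 'round'
```

View pics/scene9.png

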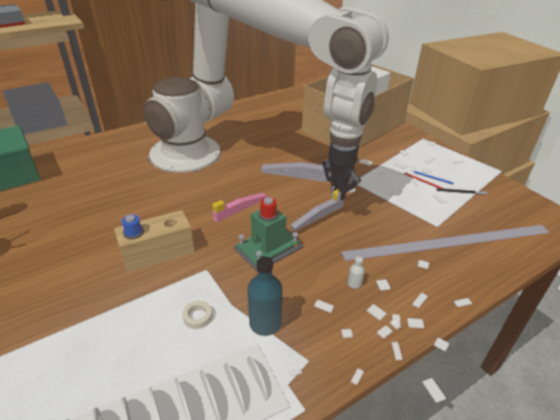

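View pics/side9.png

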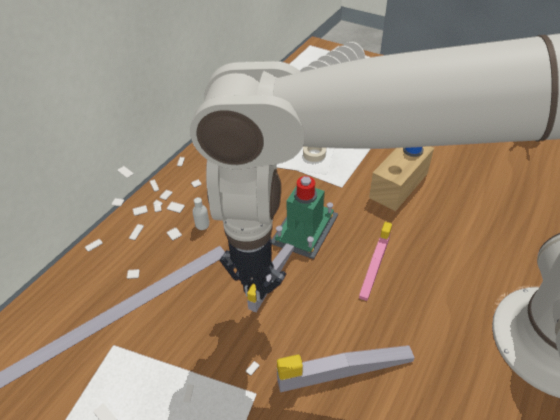

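```bash
sed -i "s/,s\['gripper_width'\].round(4))/,round(float(s['gripper_width']),4))/" d.py; python3 -m pendant '[[0.004,0.02,-0.007,0,0,0],[0.004,0.07,-0.007,0,0,0],[0.004,0.13,-0.007,0,0,0],[0.004,0.2,-0.007,0,0,0],[0.004,0.27,-0.007,0,0,0],[0.004,0.34,-0.007,0,0,0],[0.004,0.4,-0.007,0,0,0],[0.004,0.4,-0.007,0,0,0]]'; python3 d.py
python3 - <<'E'
from h import *
z=grab("side","s10");cv2.imwrite("pics/s10c.png",cv2.resize(z["p"][170:270,240:360,::-1],None,fx=6,fy=6,interpolation=cv2.INTER_CUBIC))
z=grab("scene","c10");cv2.imwrite("pics/c10c.png",cv2.resize(z["p"][190:270,230:350,::-1],None,fx=6,fy=6,interpolation=cv2.INTER_CUBIC))
E
```

```text
time_s: 29.0
tcp_pos: [0.5441, 0.1953, 0.0549]
tool_rot: [3.141, -0.0, 0.089]
contact_force: [0.4, -0.1, -3.2]
gripper_width: 0.0166
d 0.204 lat 0.0003 under 0.0243 yaw 5.12 Fsock x,y,z 0.4 -0.2 -3.2 T [ 0.22  0.04 -0.04] 0.0166
```

View pics/s10c.png

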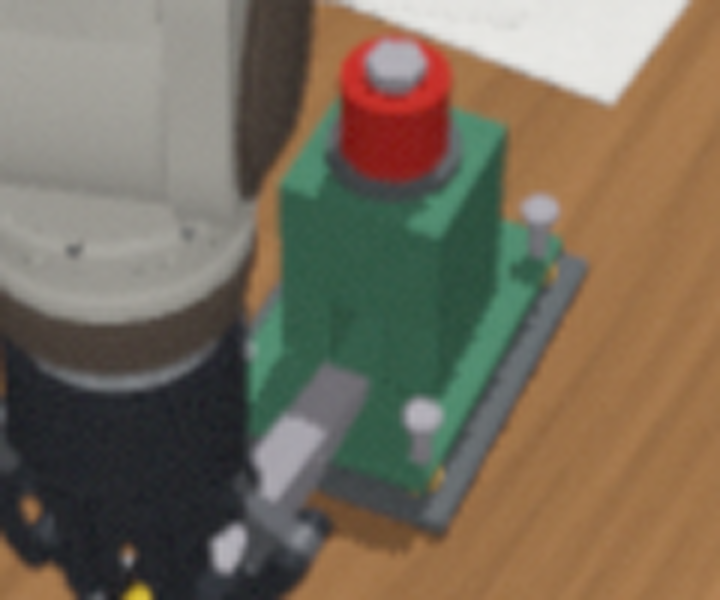

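View pics/c10c.png

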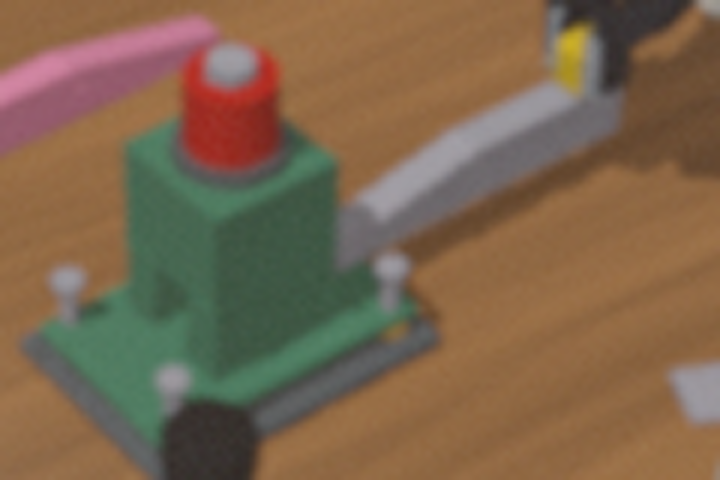

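```bash
python3 -m pendant '[[0,0.02,0,0,0,0],[0,0.06,0,0,0,0],[0,0.11,0,0,0,0],[0,0.17,0,0,0,0],[0,0.23,0.006,0,0,0],[0,0.28,0.012,0,0,0],[0,0.32,0.018,0,0,0],[0,0.32,0.02,0,0,0]]'; python3 d.py;python3 -m pendant '[[0,0.02,0,0,0,0],[0,0.05,0.002,0,0,0],[0,0.09,0.004,0,0,0],[0,0.13,0.006,0,0,0],[0,0.17,0.008,0,0,0],[0,0.2,0.01,0,0,0],[0,0.22,0.01,0,0,0],[0,0.22,0.01,0,0,0]]'; python3 d.py
```

```text
time_s: 29.9
tcp_pos: [0.5469, 0.1638, 0.0528]
tool_rot: [3.141, 0.0, 0.09]
contact_force: [-0.1, -0.5, -3.7]
gripper_width: 0.016
d 0.1723 lat 0.0002 under 0.0222 yaw 5.14 Fsock x,y,z -0.1 -0.5 -3.7 T [ 0.2   0.01 -0.02] 0.016
time_s: 30.7
tcp_pos: [0.5489, 0.1422, 0.052]
tool_rot: [3.142, -0.0, 0.09]
contact_force: [0.4, -1.1, -2.6]
gripper_width: 0.0163
d 0.1507 lat 0.0003 under 0.0214 yaw 5.16 Fsock x,y,z 0.3 -1.1 -2.6 T [ 0.07  0.   -0.03] 0.0163
```

```bash
python3 -m pendant '[[0,0.02,0,0,0,0],[0,0.05,0,0,0,0],[0,0.09,0,0,0,0],[0,0.13,0,0,0,0],[0,0.17,0,0,0,0],[0,0.2,0,0,0,0],[0,0.22,0,0,0,0],[0,0.22,0,0,0,0]]'; python3 d.py;python3 -m pendant '[[0,0.02,0,0,0,0],[0,0.04,0,0,0,0],[0,0.06,0,0,0,0],[0,0.08,0,0,0,0],[0,0.1,0,0,0,0],[0,0.12,0,0,0,0],[0,0.14,0,0,0,0],[0,0.15,0,0,0,0]]'; python3 d.py
```

```text
time_s: 31.5
tcp_pos: [0.5509, 0.1202, 0.0519]
tool_rot: [3.141, -0.0, 0.09]
contact_force: [0.6, -1.0, -4.0]
gripper_width: 0.0166
d 0.1286 lat 0.0003 under 0.0213 yaw 5.16 Fsock x,y,z 0.5 -1.0 -4.0 T [-0.15 -0.09  0.07] 0.0166
time_s: 32.3
tcp_pos: [0.5522, 0.1072, 0.052]
tool_rot: [-3.138, -0.0, 0.092]
contact_force: [-1.1, 10.8, -3.3]
gripper_width: 0.0162
d 0.1156 lat 0.0003 under 0.0214 yaw 5.26 Fsock x,y,z -0.2 10.9 -3.3 T [1.93 0.12 0.  ] 0.0162
```

```bash
python3 -m pendant '[[0,0.025,0,0,0,0],[0,0.05,0,0,0,0],[0,0.075,0,0,0,0],[0,0.1,0,0,0,0],[0,0.125,0,0,0,0],[0,0.15,0,0,0,0],[0,0.175,0,0,0,0],[0,0.2,0,0,0,0]]'; python3 d.py
python3 - <<'E'
from h import *
z=grab("scene","c11");cv2.imwrite("pics/c11c.png",cv2.resize(z["p"][170:270,210:330,::-1],None,fx=6,fy=6,interpolation=cv2.INTER_CUBIC))
E
```

```text
time_s: 33.1
tcp_pos: [0.5539, 0.0865, 0.0519]
tool_rot: [-3.14, 0.0, 0.091]
contact_force: [-0.8, 5.7, -1.9]
gripper_width: 0.0162
d 0.0947 lat 0.0002 under 0.0213 yaw 5.23 Fsock x,y,z -0.3 5.7 -1.9 T [ 0.95  0.09 -0.01] 0.0162
```

View pics/c11c.png

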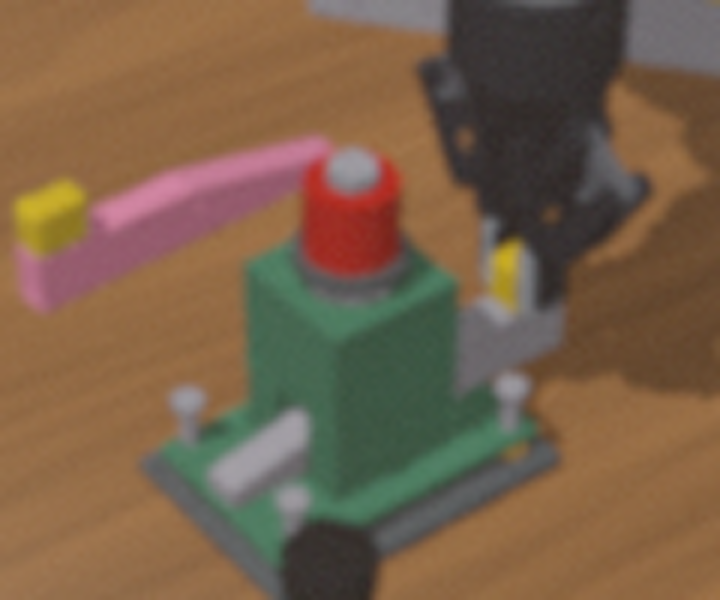

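Wedge through the slot, tip out at crop (230,480), and the arbor is rising. Driving the rest.

```bash
python3 -m pendant '[[0,0.025,0,0,0,0],[0,0.05,0,0,0,0],[0,0.075,0,0,0,0],[0,0.1,0,0,0,0],[0,0.12,0,0,0,0],[0,0.14,0,0,0,0],[0,0.155,0,0,0,0],[0,0.165,0,0,0,0]]'; python3 d.py
cat > chk.py <<'E'
from h import *
import sys
tag=sys.argv[1]
for n in ["scene","side","wrist"]:
    z=grab(n,n+tag);W=cloud(z);hsv=cv2.cvtColor(z["p"],cv2.COLOR_RGB2HSV).astype(int);H,S,V=hsv[...,0],hsv[...,1],hsv[...,2]
    ok=~np.isnan(W[...,0])
    near=ok&(np.hypot(W[...,0]-.5625,W[...,1]+.008)<.03)
    m=near&((H<6)|(H>174))&(S>150)&(W[...,2]>.1)
    q=W[m]
    if len(q)>20:
        side=q[q[:,2]<np.percentile(q[:,2],70)]
        print(n,"red z p1,p99",np.percentile(q[:,2],[1,99]).round(4),"axis",fitc(side,.02,[.5623,-.0079]) if n!="wrist" else "")
    m=near&(S<60)&(V>120)&(W[...,2]>.14); 
    if m.any(): print("  nut z top",np.percentile(W[m][:,2],[50,95]).round(4),m.sum())
    m=ok&(H>60)&(H<90)&(S>80)&(W[...,2]>.1)&(np.hypot(W[...,0]-.5625,W[...,1]+.008)<.05)
    if m.any(): print("  head top z",np.median(W[m&(W[...,2]>.106)][:,2]).round(4),m.sum())
for n in ["scene","side"]:
    p=load(n+tag)["p"][:,:,::-1]; c=p[170:270,210:330] if n=="scene" else p[160:260,240:360]
    cv2.imwrite(f"pics/{n}{tag}c.png",cv2.resize(c,None,fx=6,fy=6,interpolation=cv2.INTER_CUBIC))
E
python3 chk.py 12
```

```text
time_s: 33.95
tcp_pos: [0.5555, 0.0691, 0.0519]
tool_rot: [-3.142, 0.0, 0.09]
contact_force: [-0.9, 4.5, -3.0]
gripper_width: 0.0164
d 0.0773 lat 0.0002 under 0.0213 yaw 5.17 Fsock x,y,z -0.5 4.5 -3.0 T [ 0.83  0.04 -0.01] 0.0164
scene red z p1,p99 [0.1316 0.1653] axis (array([ 0.56322601, -0.00483282]), np.float64(0.0013804414870070836))
  nut z top [0.4345 0.5331] 108
  head top z 0.1109 181
side red z p1,p99 [0.1307 0.1629] axis (array([ 0.56301064, -0.00105475]), np.float64(0.0021330955121159293))
  nut z top [0.3469 0.5136] 2
  head top z 0.1096 141
```

View pics/scene12c.png

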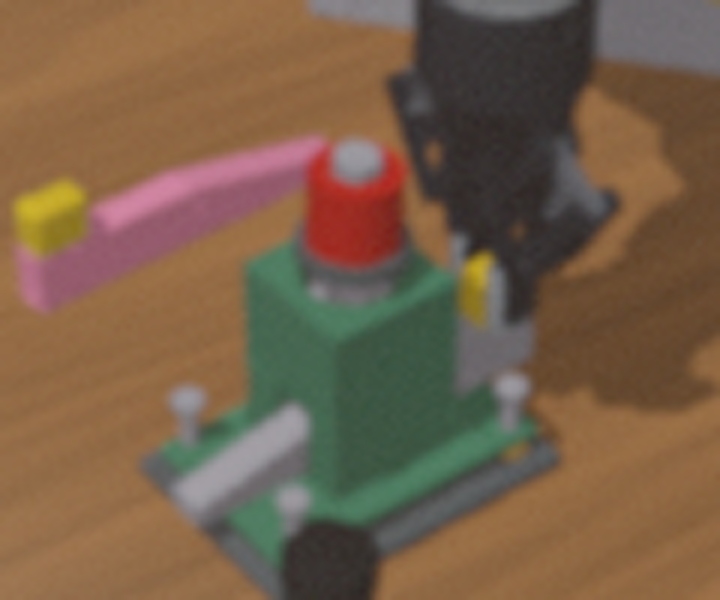

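```bash
python3 -m pendant '[[0,-0.003,0,0,0,0],[0,-0.006,0,0,0,0],[0,-0.006,0,0,0,0],[0,-0.006,0,0,0,0],[0,-0.006,0,0,0,0],[0,-0.006,0,0,0,0],[0,-0.006,0,0,0,0],[0,-0.006,0,0,0,0]]'; python3 d.py; python3 -m pendant '[[0,0,0,0,0,0],[0,0,0,0,0,0],[0,0,0,0,0,0],[0,0,0,0,0,0],[0,0,0,0,0,0],[0,0,0,0,0,0],[0,0,0,0,0,0],[0,0,0,0,0,0]]' 0.5; python3 d.py; python3 chk.py 13
```

```text
time_s: 34.9
tcp_pos: [0.5554, 0.0698, 0.0519]
tool_rot: [3.142, 0.0, 0.09]
contact_force: [-0.5, 0.3, -2.6]
gripper_width: 0.0163
d 0.078 lat 0.0002 under 0.0213 yaw 5.17 Fsock x,y,z -0.4 0.4 -2.6 T [-0.06  0.02 -0.04] 0.0163
time_s: 35.7
tcp_pos: [0.5554, 0.0698, 0.0519]
tool_rot: [3.142, 0.0, 0.09]
contact_force: [-0.5, -0.3, -0.2]
gripper_width: 0.0428
d 0.0781 lat 0.0002 under 0.0213 yaw 5.17 Fsock x,y,z -0.5 -0.3 -0.2 T [ 0.02 -0.03  0.04] 0.0428
scene red z p1,p99 [0.1311 0.1634] axis (array([ 0.5632692 , -0.00565824]), np.float64(0.0012153535961193498))
  nut z top [0.4333 0.5333] 88
  head top z 0.1104 187
side red z p1,p99 [0.1303 0.1624] axis (array([ 0.56334032, -0.00106844]), np.float64(0.001964972261459049))
  nut z top [0.1648 0.1648] 1
  head top z 0.1092 129
```

View pics/scene13.png

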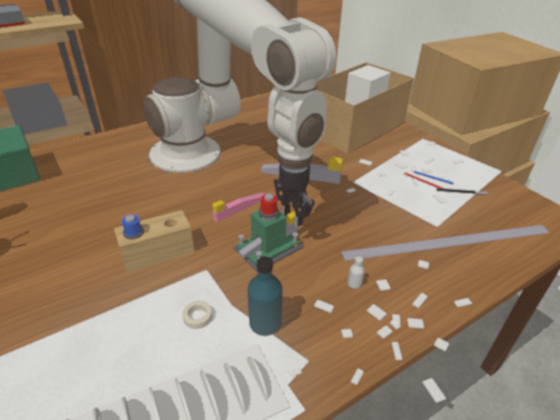

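View pics/wrist13.png

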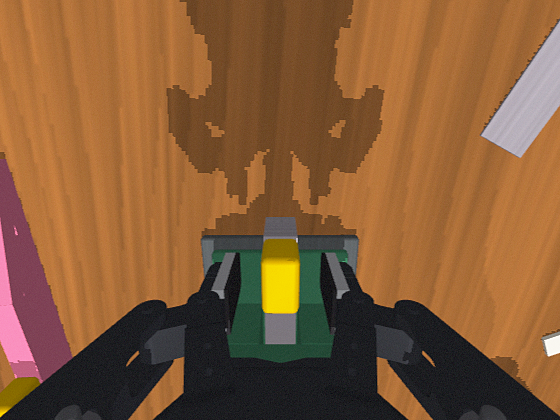

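```bash
python3 -m pendant '[[0,0,-0.03,0,0,0],[0,0,-0.1,0,0,0],[0,0,-0.25,0,0,0],[0,0,-0.4,0,0,0],[0,0,-0.6,0,0,0],[0,-0.05,-0.8,0,0,0],[0,-0.1,-0.95,0,0,0],[0,-0.15,-1,0,0,0]]'; python3 -m pendant '[[0,-0.1,-0.1,0,0,0],[0,-0.25,-0.25,0,0,0],[0,-0.4,-0.4,0,0,0],[0,-0.6,-0.55,0,0,0],[0,-0.75,-0.7,0,0,0],[0,-0.85,-0.8,0,0,0],[0,-0.85,-0.8,0,0,0],[0,-0.85,-0.8,0,0,0]]'; python3 d.py; python3 chk.py 14
python3 - <<'E'
from h import *
for n in ["scene14","side14","wrist14"]:
    z=load(n);W=cloud(z);hsv=cv2.cvtColor(z["p"],cv2.COLOR_RGB2HSV).astype(int);H,S,V=hsv[...,0],hsv[...,1],hsv[...,2]
    m=(H>20)&(H<32)&(S>170)&(V>100)&(W[...,2]>.06)&(W[...,2]<.085)&(np.hypot(W[...,0]-.555,W[...,1]-.07)<.05)
    q=W[m]
    t=q[q[:,2]>.072] if len(q) else q
    if len(t)>8: print(n,len(t),cv2.minAreaRect((t[:,:2]*1000).astype(np.float32)),np.median(t[:,2]))
    # collar: dark near
    nr=(np.hypot(W[...,0]-.5625,W[...,1]+.008)<.03)
    m=nr&(S<60)&(W[...,2]>.155)&(W[...,2]<.2);print(n,"nut",m.sum(),np.percentile(W[m],[5,50,95],axis=0).round(4) if m.any() else "")
    m=nr&((H<6)|(H>174))&(S>150);q=W[m];
    t=q[q[:,2]>.158]; print("drum top",len(t),cv2.minEnclosingCircle((t[:,:2]*1000).astype(np.float32)) if len(t) else "",np.median(t[:,2]) if len(t) else "")
E
```

```text
time_s: 36.65
tcp_pos: [0.5549, 0.0852, 0.1546]
tool_rot: [-3.141, -0.003, 0.09]
contact_force: [-0.5, -1.4, 1.0]
gripper_width: 0.0427
time_s: 37.45
tcp_pos: [0.5463, 0.1695, 0.2313]
tool_rot: [3.141, 0.001, 0.091]
contact_force: [-0.1, 0.3, -0.1]
gripper_width: 0.0428
d 0.1781 lat 0.0002 under 0.2007 yaw 5.2 Fsock x,y,z -0.1 0.3 -0.1 T [ 0.03 -0.02  0.05] 0.0428
scene red z p1,p99 [0.1314 0.1636] axis (array([ 0.56336536, -0.00544404]), np.float64(0.0013451776901424052))
  nut z top [0.1682 0.1698] 41
  head top z 0.1104 140
side red z p1,p99 [0.1285 0.162 ] axis (array([ 0.5618841 , -0.00597536]), np.float64(0.0017763759747678146))
  nut z top [0.1669 0.1695] 41
  head top z 0.1091 284
wrist red z p1,p99 [0.1273 0.1429] axis 
  head top z 0.1104 1308
scene14 60 ((558.0172729492188, 72.0494384765625), (18.69901466369629, 29.695354461669922), 11.9019775390625) 0.07563266498418741
scene14 nut 41 [[ 0.5562 -0.0138  0.1661]
 [ 0.5649 -0.0068  0.1682]
 [ 0.5729  0.0014  0.1698]]
drum top 70 ((564.90673828125, -7.675078868865967), 19.760883331298828) 0.1611403132827322
side14 80 ((553.9483642578125, 74.29885864257812), (16.41924285888672, 29.886043548583984), 7.519209384918213) 0.07463879910871885
side14 nut 47 [[ 0.5535 -0.0135  0.1628]
 [ 0.5601 -0.0044  0.1667]
 [ 0.567   0.0045  0.1693]]
drum top 70 ((558.7098388671875, -2.4072980880737305), 20.255271911621094) 0.15998055983003961
wrist14 351 ((556.5617065429688, 73.08246612548828), (16.20101547241211, 28.96518325805664), 5.420516490936279) 0.07625928695256434
wrist14 nut 0 
drum top 0
```

View pics/side14c.png

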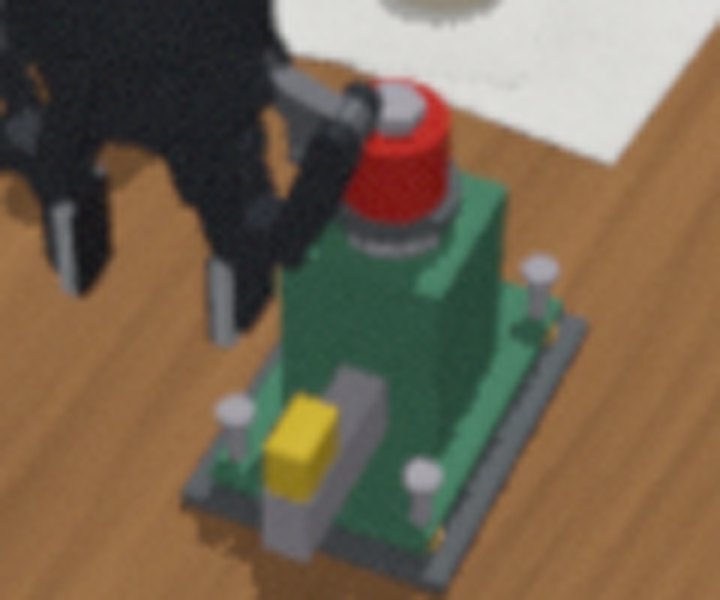

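View pics/scene14c.png

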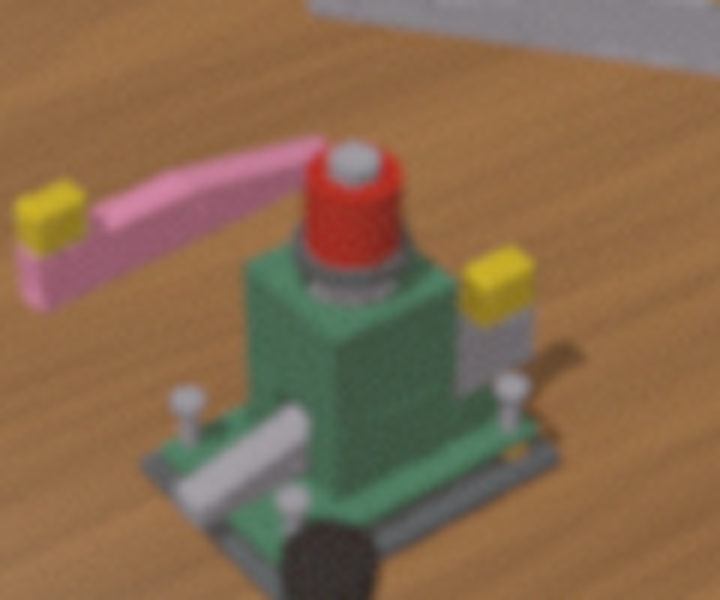

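View pics/side14.png

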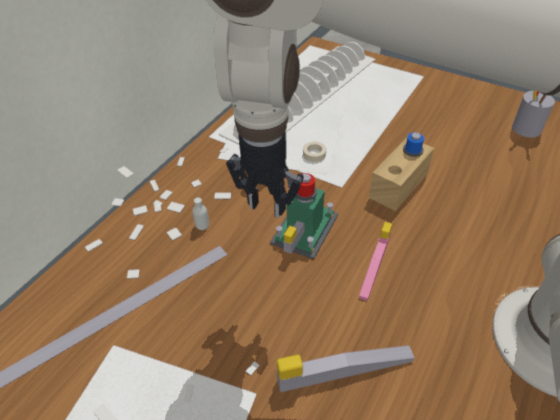

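```bash
python3 -c "
from bench import robot
print(robot.hand_in());print(robot.sense()['time_s'])"
```

```text
the job is handed in; nothing more can be done
None
the job is handed in; nothing more can be done
```

I test-fitted the red arbor, drove the wedge under it, left both standing, and handed the job in at about 38 s.

- **Fit:** I pushed the arbor into the socket with a to-and-fro twist until its collar sat on the top face. At the end the force rose at 5 N/mm, matching the socket's spring. The head load I read after each step peaked at about 12.6 N, a sink of about 2.5 mm. The height agreed with home and the pictures showed no gap.
- **Wedge:** After letting go of the arbor, I slid the smaller grey wedge through the slot. The highest driving force I read was about 11 N. I released it and backed the gripper clear.
- **Final checks:** The drum and nut tops show the arbor about 10.7–10.9 mm proud, resting on the wedge. The wedge's origin measures about 78–81 mm from the bore axis. The cameras differ from each other by 2–3 mm sideways, within or close to their calibration error.
- **Other items:** The spare arbor, glue and tape looked unmoved in the last pictures, and so did the flask in the last full view that shows it. I did not measure their positions again.

No check failed. Forces were only read at the end of each move, so a brief peak in between is possible, though I kept the steps small to avoid one.

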